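# Fit the grinding wheel and lower the guard

### The job

Fit the large grinding wheel onto the upright spindle of the flat sharpening machine, setting it down gently until it lies flat on the drive flange, and let go of it. Then take the raised guard by its handle and lower it all the way, gently, onto its rest posts: never let it drop or slam shut. Leave the small wheel and everything else on the bench where it is.

Things in the scene. Friction and masses are not known exactly. Their poses are not given: they have to be found in the camera images.
- machine: Flat sharpening machine, fixed. Origin on the bench under the spindle axis; z up. Grey housing 220 mm along its x, y from -135 to +125 mm, 50 mm high; on it a steel drive flange, 68 mm across, with an upright spindle in its middle. Two hinge brackets, up to z = 135 mm, stand at x = +/-98, y = 112 mm. The open guard stands on the +y side.
- flange (a point): Middle of the top of the drive flange, at the foot of the spindle, 58 mm above the bench; axes as the machine's. The seated wheel's origin lies here.
- spindle_tip (a point): Tip of the spindle, 112 mm above the bench, 54 mm above the flange. The spindle is 14 mm in diameter and tapers to 6 mm over its top 6 mm.
- rest (a point): Midway between the two rest posts (the guard's stop), at the height of their rubber caps' tops, 122 mm above the bench. Posts 20 mm across, at x = +/-83, y = -51 mm in the machine's frame.
- guard_hinge (a point): Middle of the guard's hinge line, at x = 0, y = 110, z = 125 mm in the machine's frame. The hinge line runs along the machine's x.
- guard (a joint): Guard angle (steel frame 180 mm wide, clear window, 0.45 kg). 0 = closed: level, reaching from the hinge to the machine's -y over the wheel, on the posts. Grows as it opens upwards: pi/2 upright, 1.95 end stop, leaning to +y. Starts 1.45 to 1.85. Hinge friction 0.2 N m: stays put within about 0.35 rad of upright, falls shut if let go below about 1.1.
- guard_handle (a point): Middle of the handle: round black bar, 12 mm thick, 110 mm long, parallel to the hinge, 215 mm from it in the guard's plane. Its ends bend back to the frame, leaving a gap 41 x 98 mm between frame and bar. At angle q it lies at y = 110 - 215 cos q, z = 125 + 215 sin q mm in the machine's frame. Pinched, it can turn between the finger pads.
- wheel: The large grinding wheel, flat on the bench, hub up, loose, 0.4 to 0.65 kg. Origin: centre of its underside, z up. Light grey stone disc 100 mm in diameter, 20 mm thick; steel hub 40 mm in diameter, up to 48 mm above the underside, with a through bore of 19 mm. Grip it by the hub.
- small_wheel: A smaller wheel, not to be used, lying on the bench beside the large one (which of them lies nearer the machine varies): stone 68 mm in diameter, 16 mm thick, hub 32 mm in diameter, 26 mm high. Origin: centre of its underside.
- whetstone: Loose block of sharpening stone, 70 x 200 x 28 mm, long along its y. Leave it. Origin: centre of the underside.
- oil: White bottle, 52 mm in diameter, 130 mm high, standing. Leave it. Origin: centre of the underside.
- knife: Kitchen knife lying along its y, 290 mm long, 24 mm high. Leave it. Origin: on the bench between handle and blade.
- screwdriver: Screwdriver lying along its x. Leave it. Origin: under its middle.
- wrench: Wrench lying along its x. Leave it. Origin: under its middle.
- cup: Open steel cup, 72 mm in diameter, 85 mm high. Leave it. Origin: centre of the underside.
Mind the look-alikes: they are no part of the job. What is shaped like the wheel but blue or purple is not meant.

How it is judged (in metres and radians):
On the way, in this order (a step that is already met when the one before it is completed fails the run):
1. the large wheel lies flat on the drive flange, round the spindle, and is let go (horizontal distance between wheel and flange below 0.006 m and z of wheel in the frame of flange between -0.004 and 0.004 m and angle between wheel's own z axis and vertical below 0.05 rad and contact force between the fingers and wheel below 0.1 N), for 0.2 s.
2. the guard is down on its rest posts (value of joint guard below 0.03 rad), for 0.2 s.
At the end, for the whole second after the job is handed in: The large wheel lies on the drive flange round the spindle (within 6 mm of its axis, underside within 4 mm of the flange, tilted under 0.05 rad), at rest, and the guard is closed to within 0.03 rad of its rest posts (horizontal distance between wheel and flange below 0.006 m and z of wheel in the frame of flange between -0.004 and 0.004 m and angle between wheel's own z axis and vertical below 0.05 rad and value of joint guard below 0.03 rad and linear speed of wheel below 0.02 m/s); the robot touches nothing.
It fails at once if the guard slams: it turns shut faster than 1.4 rad/s within the last 0.12 rad (value of joint guard below 0.12 rad and velocity of joint guard below -1.4 rad/s).
It fails at once if the wheel is dropped onto the machine: faster than 0.45 m/s within 15 mm of the flange (horizontal distance between wheel and flange below 0.03 m and z of wheel in the frame of flange below 0.015 m and linear speed of wheel above 0.45 m/s).
It fails at once if another thing on the bench is moved by more than 30 mm (distance of any of small_wheel, whetstone, oil, knife, screwdriver, wrench, cup from where it was at the start of the episode above 0.03 m).
It also fails if it takes over 67 s, if anything falls off the work surface, if the arm or the gripper's body presses on something with over 40 N, if the wrist force passes 120 N, or if a joint passes its speed limit or range.

### The arm

A 6-joint arm with a two-finger parallel gripper is mounted at the origin on the work surface. World frame = base frame: x ahead of the robot, y to its left, z up, the work surface at z = 0. Lengths are in mm, angles in rad, forces in N, time in s.
With the tool pointing down it reaches from about 275 to 1000 mm from the base axis. Payload 8.4 kg.
Tool frame: the origin (TCP) lies midway between the tips of the shut fingers; the grasp point (between the pads) lies 19 mm behind it; z points along the fingers, y is the line along which they close (so a half turn about z gives the same grasp; the last joint's range is limited). The gripper opens to 85 mm and grips with 20 to 120 N. Pads are 22 mm wide; open, the fingers measure 114 mm over their backs; the gripper's body (76 mm by 85 mm) begins 54 mm behind the grasp point. The pads swing forward as they close: fully open they stand 13 mm farther back than shut.
Start: joints at [-1.303, 0.353, 1.633, -0, 1.155, -0.002], TCP at [166.585, -602.393, 231.281] pointing down, gripper open.
Joint ranges: [-2.63, 2.63], [-0.92, 2.1], [0.06, 2.66], [-1.3, 4.44], [0, 2.69], [-3.02, 3.02]. Speed limits (rad/s): [2.22, 2.22, 2.79, 3.14, 3.14, 3.14].

### API

Orientations are given as [roll, pitch, yaw] about the fixed x, y, z axes, in that order (R = Rz(yaw) Ry(pitch) Rx(roll)).
In Python, from rig import monitor, imaging, r gives the robot as it stands.
- The arm moves only by the tool drive_tool, never from a script. Its argument "plan" is a list of rows, each an object of numbers: "x", "y", "z": the shift along the tool's x, y, z in units of 50 mm (1.0 is 50 mm); "ax", "ay", "az": the turn, a rotation vector about the tool's x, y, z in units of 6 degrees (1.0 is 6 degrees); "hand": the finger opening in mm, from 0 to 85.4. In form: [{"x": .., "y": .., "z": .., "ax": .., "ay": .., "az": .., "hand": ..}, ...]. A call has 1 to 8 rows; each row is the pose to reach, as a shift and turn from the pose commanded when the call began, along the tool's axes at that moment; what a row does not reach only later rows make up. A row lasts 1/10 s, in which the tool goes at most 50 mm and 8.59 degrees, less where a joint would pass 70% of its speed; a pose out of reach is approached as far as the arm can. A call with a gripper value outside its range is refused whole. The fingers move at their own pace and stop on an object; "grip_force" is the grip in N (left out, the last holds). Time passes only in rows, so rows that repeat a pose let the fingers close. It gives the time, the measured TCP pose, the force, the opening and the grip force at its end, in the units of the state.
- monitor.sense(): the state, without advancing time (a new reading comes with each control period).
- imaging.grab_frame(name): name is "side" or "top"; returns the picture (420x560x3 uint8, red, green, blue); there is no depth.
- imaging.camera_info(name): a dict with "mtx" (3x3 intrinsics, pixels), "R" (3x3) and "t" (3): a world point X has camera coordinates R X + t. Camera axes: x right, y down, z forward; pixel columns grow to the right and rows downward; lengths in mm; the calibration is good to about 2 mm. A picture is of the moment at which its call begins. camera_info takes no time and is no camera call.
- r.sign_off(): hands the job in; it is judged then, once.
The state is a dict: "clock": time; "qpos": joint angles; "qvel": joint speeds; "joint_efforts": joint torques, N m; "eef_pos": TCP position; "tcp_rot": TCP orientation; "contact_force": force on the tool from outside, world axes, zero at the start; "wrist_torque": the same for the moment, N m; "opening": opening from 0.0 (shut) to 1.0 (fully open); "grasp_force": force on a finger pad.
Only numpy, scipy, OpenCV 4.12 (cv2) and the standard library are available. Lean on these libraries where they do the work, as an engineer would, in place of code of your own. Each camera call takes 0.05 s, during which the arm holds its last target. There are 200 camera calls.

## Working session

There is one attempt and no reset: what is moved stays moved. The work goes in short steps, Python scripts to look and compute and a tool call to move; the robot and the scene stay as the last step left them, time stands still between calls to the robot, and variables do not carry over. Pictures are saved under pics/ and viewed, at most 10 in all, crops included, and the job is handed in when it is done.

Besides the shell and the picture viewer there is one more tool, called after "Call:" by a JSON object that holds its "op" and its "data", one argument or row to a line. drive_tool: Moves the arm, as the interface text tells. Its arguments: {"type":"object","properties":{"plan":{"type":"array","items":{"type":"object","properties":{"x":{"type":"number"},"y":{"type":"number"},"z":{"type":"number"},"ax":{"type":"number"},"ay":{"type":"number"},"az":{"type":"number"},"hand":{"type":"number"}}}},"grip_force":{"type":"number"}},"required":["plan"]}

```bash
ls; mkdir -p pics
python3 - <<'E'
from rig import monitor, imaging, r
import cv2, numpy as np
for n in("side","top"):
    im=imaging.grab_frame(n); cv2.imwrite(f"pics/{n}0.png",im[:,:,::-1]); c=imaging.camera_info(n)
    print(n,np.array(c["mtx"]).round(1).tolist(),np.array(c["R"]).round(4).tolist(),np.array(c["t"]).round(1).tolist())
s=monitor.sense(); print(s)
E
```

```text
pics
side [[443.6, 0.0, 275.9], [0.0, 443.6, 212.8], [0.0, 0.0, 1.0]] [[0.9923, -0.1223, 0.0196], [-0.0655, -0.6523, -0.7552], [0.1052, 0.7481, -0.6553]] [-550.2, 79.7, 1292.2]
top [[378.9, 0.0, 273.9], [0.0, 378.9, 206.1], [0.0, 0.0, 1.0]] [[0.0059, -0.9999, 0.015], [-0.9926, -0.0077, -0.1212], [0.1213, -0.0142, -0.9925]] [-73.7, 564.8, 1316.9]
{'clock': 0.1, 'qpos': array([-1.30341412e+00,  3.53598948e-01,  1.63405149e+00, -4.91520315e-06,
        1.15521002e+00, -2.40503936e-03]), 'qvel': array([ 0.00038216, -0.0006861 , -0.00122377, -0.00044388, -0.0018437 ,
       -0.0005386 ]), 'joint_efforts': array([-1.23724596e-03, -6.06355548e+01, -3.42821288e+01, -1.08420313e-04,
        4.01290949e-03, -3.80711185e-05]), 'eef_pos': array([ 166.4615959 , -601.98146944,  230.62776916]), 'tcp_rot': array([-3.14032484e+00,  1.44515826e-06,  2.69789236e-01]), 'contact_force': array([ 0.75908828,  0.42880418, -0.0220887 ]), 'wrist_torque': array([0.04802433, 0.00743606, 0.00062788]), 'grasp_force': 0.0, 'opening': 1.0015528376073655}
```

View pics/top0.png

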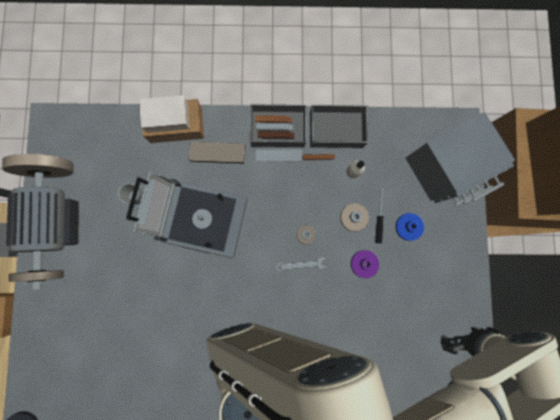

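View pics/side0.png

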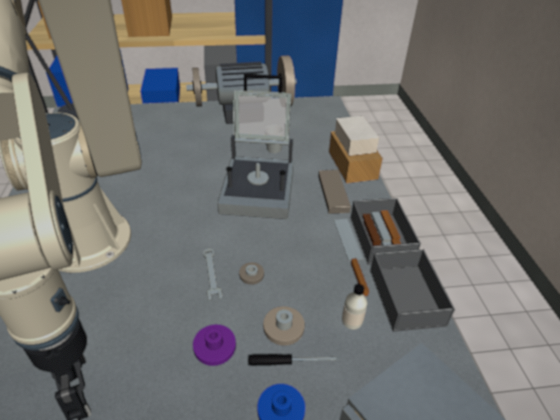

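```bash
cat > h.py <<'E'
import cv2, numpy as np
from rig import monitor, imaging, r
C={n:{k:np.array(v,float) for k,v in imaging.camera_info(n).items() if k in("mtx","R","t")} for n in("side","top")}
def ray(n,p):
    c=C[n]; return -c["R"].T@c["t"], c["R"].T@np.linalg.inv(c["mtx"])@np.array([p[0],p[1],1.])
def plane(n,p,z):
    o,d=ray(n,p); return o+d*(z-o[2])/d[2]
def proj(n,X):
    c=C[n]; q=c["mtx"]@(c["R"]@np.array(X,float)+c["t"]); return q[:2]/q[2]
def tri(ps,pt):
    P=[c["mtx"]@np.c_[c["R"],c["t"]] for c in(C["side"],C["top"])]
    X=cv2.triangulatePoints(P[0],P[1],np.array(ps,float),np.array(pt,float))[:,0]; return X[:3]/X[3]
E
python3 - <<'E'
from h import *
s=cv2.imread("pics/side0.png"); t=cv2.imread("pics/top0.png")
def crop(im,x,y,w,h,f): return cv2.resize(im[y:y+h,x:x+w],(400,300),interpolation=cv2.INTER_CUBIC)
o=np.vstack([np.hstack([crop(t,120,165,140,105,0),crop(s,205,60,160,120+0,0)]),np.hstack([crop(t,285,190,100,75,0),crop(s,220,260,120,90,0)])])
cv2.imwrite("pics/crop1.png",o)
# stone-coloured blobs (warm, bright)
for n,im,z in(("top",t,20),("side",s,20)):
    hsv=cv2.cvtColor(im,cv2.COLOR_BGR2HSV); b=im.astype(int)
    m=((b[:,:,2]-b[:,:,0]>15)&(hsv[:,:,2]>90)).astype(np.uint8)
    k,l,st,ce=cv2.connectedComponentsWithStats(m)
    for i in range(1,k):
        if 120<st[i,4]<2500: print(n,st[i].tolist(),ce[i].round(1),plane(n,ce[i],z).round(1))
E
```

```text
top [142, 98, 62, 40, 763] [185.1 120. ] [885.1 260.1  20. ]
top [515, 107, 45, 114, 1914] [526.7 166.1] [  723.2 -1002.9    20. ]
top [254, 115, 38, 8, 241] [272.8 117.9] [896.8 -64.1  20. ]
top [190, 143, 54, 19, 898] [216.4 151.9] [765.7 141.8  20. ]
top [4, 154, 66, 14, 651] [ 34.8 160.3] [727.9 797.9  20. ]
top [302, 154, 33, 5, 151] [318.5 155.9] [ 754.  -232.9   20. ]
top [0, 202, 8, 22, 168] [  3.4 212.1] [538.1 893.4  20. ]
top [341, 204, 27, 27, 435] [353.7 217.2] [ 529.1 -358.3   20. ]
top [486, 225, 74, 13, 634] [516.7 230.7] [ 484.6 -948.2   20. ]
top [0, 256, 55, 38, 837] [ 15.3 274.4] [319.7 832.   20. ]
top [0, 296, 14, 124, 1080] [  4.4 346.3] [ 77.6 847.8  20. ]
top [290, 354, 41, 18, 138] [310.3 362.6] [  25.8 -198.7   20. ]
top [219, 382, 13, 38, 135] [223.1 395.9] [-82.9  98.5  20. ]
top [502, 397, 11, 23, 134] [507.1 408.9] [-124.7 -871.1   20. ]
top [536, 402, 24, 18, 167] [550.3 413.1] [ -138.  -1018.9    20. ]
side [282, 57, 13, 43, 314] [288.4  75.1] [ 743.1 1041.6   20. ]
side [179, 68, 29, 35, 533] [192.5  89.7] [288.6 920.8  20. ]
side [331, 131, 53, 53, 1543] [361.5 158.9] [903.7 307.6  20. ]
side [320, 170, 30, 42, 804] [334.3 191.2] [763.7 131.6  20. ]
side [381, 210, 20, 35, 292] [391.6 226.8] [897.1 -55.2  20. ]
side [344, 258, 26, 70, 594] [356.9 300.1] [ 722.  -311.8   20. ]
side [240, 264, 23, 19, 204] [251.4 274.8] [ 463.6 -199.8   20. ]
side [264, 307, 40, 38, 891] [283.6 327.3] [ 526.6 -371.6   20. ]
```

View pics/crop1.png

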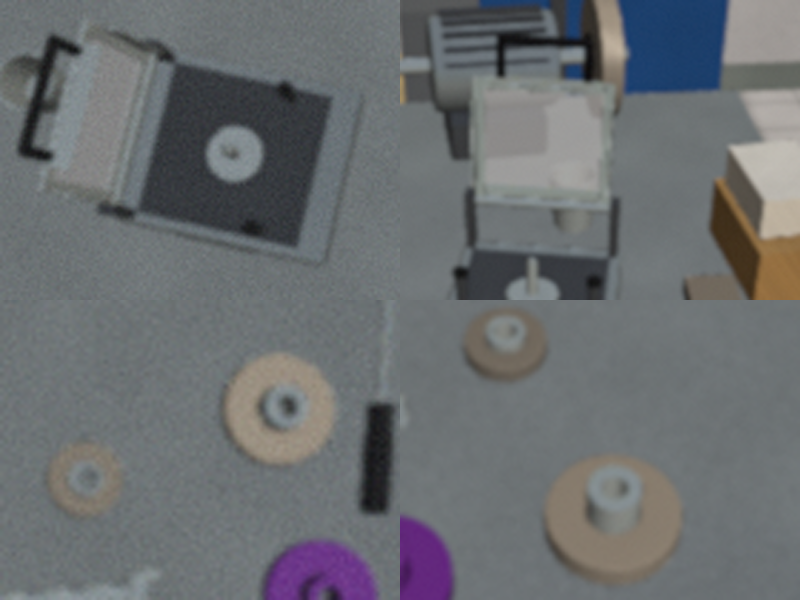

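Run:
```python
from h import *
P=lambda *a: print(*[x.round(1) if hasattr(x,'round') else x for x in a])
ht=(356.2,216.5); hs=(283.8,314.4)
P("hub",tri(hs,ht),plane("top",ht,48),plane("side",hs,48),"disc",plane("top",(355.0,216.8),20))
tt=(201.3,217.3); ts=(258.1,163.8)
P("tip",tri(ts,tt),plane("top",tt,112),plane("side",ts,112),"flange",plane("top",(202,218.3),58))
A=tri((229,168.8),(208.2,244.8));B=tri((282.6,172.4),(220.8,197.2))
P("posts",A,B); 
At=plane("top",(208.2,244.6),122);Bt=plane("top",(220.6,197.2),122);As=plane("side",(229,168.8),122);Bs=plane("side",(282.6,172.4),122)
P(At,Bt,As,Bs,np.linalg.norm(B-A)," yaw top",np.arctan2((Bt-At)[1],(Bt-At)[0]),"side",np.arctan2((Bs-As)[1],(Bs-As)[0]))
h1=tri((245,76),(128.5,218.5));h2=tri((281,76),(139,178.5)); P("handle",h1,h2,np.linalg.norm(h2-h1),np.arctan2((h2-h1)[1],(h2-h1)[0]))
```

```text
hub [ 528.  -359.3   53.8] [ 529.  -360.7   48. ] [ 528.5 -355.2   48. ] disc [ 530.5 -362.9   20. ]
tip [516.4 172.8 116.4] [516.3 173.5 112. ] [517.3 179.1 112. ] flange [517.8 180.6  58. ]
posts [424.6 146.5 121.9] [584.6 108.4 124.4]
[425.5 146.5 122. ] [583.2 109.5 122. ] [424.4 146.3 122. ] [586.4 111.9 122. ] 164.5  yaw top -0.2 side -0.2
handle [491.8 332.6 336.2] [601.2 306.8 343.9] 112.6 -0.2
```

```bash
cat >> h.py <<'E'
from scipy.spatial.transform import Rotation as Ro
def to(x,y,z,yaw):
    "tool-frame delta (plan units) from measured pose to world pose, tool pointing down"
    s=monitor.sense(); R0=Ro.from_euler("xyz",s["tcp_rot"]); R1=Ro.from_euler("xyz",[np.pi,0,yaw])
    d=R0.inv().apply(np.array([x,y,z])-s["eef_pos"])/50; a=np.degrees((R0.inv()*R1).as_rotvec())/6
    print("at",s["eef_pos"].round(1),s["tcp_rot"].round(3),"t",s["clock"],"F",s["contact_force"].round(1),"grip",s["grasp_force"],round(s["opening"],3)); print("xyz",d.round(3),"a",a.round(2))
E
python3 -c "
from h import *
to(529,-360,120,0.97)"
```

```text
at [ 166.5 -602.   230.6] [-3.14  0.    0.27] t 0.1 F [ 0.8  0.4 -0. ] grip 0.0 1.002
xyz [ 8.278 -2.729  2.216] a [-0.01 -0.   -6.69]
```

Call:
{"op": "drive_tool", "data": {
  "plan": [
    {"x":8.28,"y":-2.73,"z":1.0,"az":-6.7,"hand":70},
    {"x":8.28,"y":-2.73,"z":1.0,"az":-6.7,"hand":70},
    {"x":8.28,"y":-2.73,"z":1.0,"az":-6.7,"hand":70},
    {"x":8.28,"y":-2.73,"z":1.0,"az":-6.7,"hand":70},
    {"x":8.28,"y":-2.73,"z":1.5,"az":-6.7,"hand":70},
    {"x":8.28,"y":-2.73,"z":1.8,"az":-6.7,"hand":70},
    {"x":8.28,"y":-2.73,"z":2.2,"az":-6.7,"hand":70},
    {"x":8.28,"y":-2.73,"z":2.2,"az":-6.7,"hand":70}
  ]
}}

```text
invalid input
```

Call:
{"op": "drive_tool", "data": {
  "plan": [
    {"z":0},
    {"z":0},
    {"z":0}
  ]
}}

```text
invalid input
```

```bash
python3 -c "
from h import *
to(529,-360,120,0.97)
s=imaging.grab_frame('side')[:,:,::-1]; t=imaging.grab_frame('top')[:,:,::-1]
c=lambda im,x,y,w,h: cv2.resize(im[y:y+h,x:x+w],(400,400),interpolation=cv2.INTER_CUBIC)
cv2.imwrite('pics/c2.png',np.hstack([c(t,300,160,110,110),c(s,220,240,120,120)]))
"
```

```text
at [ 166.5 -602.   230.6] [-3.14  0.    0.27] t 0.1 F [ 0.8  0.4 -0. ] grip 0.0 1.002
xyz [ 8.278 -2.729  2.216] a [-0.01 -0.   -6.69]
```

View pics/c2.png

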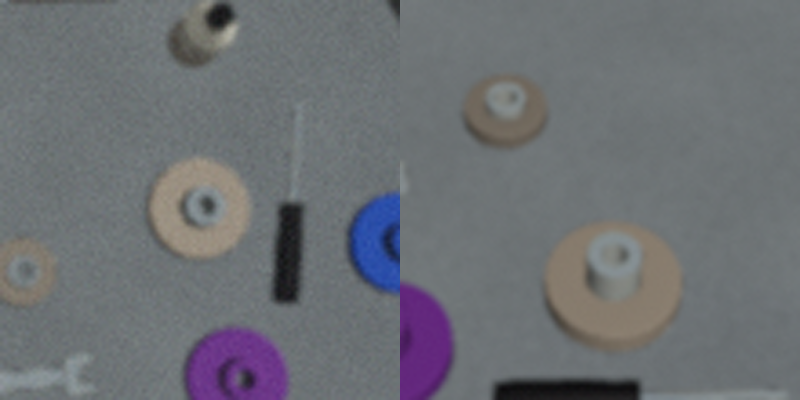

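The picture shows the large beige wheel untouched: its hub is at top pixel (356,216) and side pixel (284,314). The move was refused, so I'll retry with complete rows.

Call:
{"op": "drive_tool", "data": {
  "plan": [
    {"x":8.28,"y":-2.73,"z":1.0,"ax":0,"ay":0,"az":-6.7,"hand":70},
    {"x":8.28,"y":-2.73,"z":1.0,"ax":0,"ay":0,"az":-6.7,"hand":70},
    {"x":8.28,"y":-2.73,"z":1.0,"ax":0,"ay":0,"az":-6.7,"hand":70},
    {"x":8.28,"y":-2.73,"z":1.0,"ax":0,"ay":0,"az":-6.7,"hand":70},
    {"x":8.28,"y":-2.73,"z":1.5,"ax":0,"ay":0,"az":-6.7,"hand":70},
    {"x":8.28,"y":-2.73,"z":1.8,"ax":0,"ay":0,"az":-6.7,"hand":70},
    {"x":8.28,"y":-2.73,"z":2.2,"ax":0,"ay":0,"az":-6.7,"hand":70},
    {"x":8.28,"y":-2.73,"z":2.2,"ax":0,"ay":0,"az":-6.7,"hand":70}
  ],
  "grip_force": 60
}}

```text
clock: 1.0
eef_pos: [490.0, -386.5, 142.5]
tcp_rot: [3.141, 0.0, 0.972]
contact_force: [-0.2, 0.1, 0.1]
opening: 0.821
grasp_force: 0.0
```

```bash
python3 -c "
from h import *
to(529,-360,75,0.97)"
```

```text
at [ 490.  -386.5  142.5] [3.141 0.    0.972] t 1.0 F [-0.2  0.1  0.1] grip 0.0 0.821
xyz [0.877 0.344 1.35 ] a [0.01 0.   0.01]
```

Call:
{"op": "drive_tool", "data": {
  "plan": [
    {"x":0,"y":0,"z":0,"ax":0,"ay":0,"az":0,"hand":70},
    {"x":0,"y":0,"z":0,"ax":0,"ay":0,"az":0,"hand":70}
  ]
}}

```text
clock: 1.2
eef_pos: [488.8, -386.7, 142.1]
tcp_rot: [-3.14, 0.0, 0.974]
contact_force: [0.1, -0.9, 0.2]
opening: 0.819
grasp_force: 0.0
```

```bash
python3 -c "
from h import *
to(529,-360,75,0.97)"
```

```text
at [ 488.8 -386.7  142.1] [-3.14   0.     0.974] t 1.2 F [ 0.1 -0.9  0.2] grip 0.0 0.819
xyz [0.894 0.368 1.342] a [-0.02  0.    0.04]
```

Call:
{"op": "drive_tool", "data": {
  "plan": [
    {"x":0.89,"y":0.37,"z":0.6,"ax":0,"ay":0,"az":0,"hand":70},
    {"x":0.89,"y":0.37,"z":1.2,"ax":0,"ay":0,"az":0,"hand":70},
    {"x":0.89,"y":0.37,"z":1.7,"ax":0,"ay":0,"az":0,"hand":70},
    {"x":0.89,"y":0.37,"z":2.1,"ax":0,"ay":0,"az":0,"hand":70},
    {"x":0.89,"y":0.37,"z":2.3,"ax":0,"ay":0,"az":0,"hand":70},
    {"x":0.89,"y":0.37,"z":2.42,"ax":0,"ay":0,"az":0,"hand":70},
    {"x":0.89,"y":0.37,"z":2.42,"ax":0,"ay":0,"az":0,"hand":70},
    {"x":0.89,"y":0.37,"z":2.42,"ax":0,"ay":0,"az":0,"hand":60}
  ]
}}

```text
clock: 2.0
eef_pos: [529.1, -362.2, 23.0]
tcp_rot: [3.14, 0.0, 0.971]
contact_force: [0.0, -0.0, 0.4]
opening: 0.703
grasp_force: 0.0
```

Call:
{"op": "drive_tool", "data": {
  "plan": [
    {"x":0,"y":0,"z":0,"ax":0,"ay":0,"az":0,"hand":30},
    {"x":0,"y":0,"z":0,"ax":0,"ay":0,"az":0,"hand":30},
    {"x":0,"y":0,"z":0,"ax":0,"ay":0,"az":0,"hand":30},
    {"x":0,"y":0,"z":0,"ax":0,"ay":0,"az":0,"hand":30},
    {"x":0,"y":0,"z":0,"ax":0,"ay":0,"az":0,"hand":30},
    {"x":0,"y":0,"z":0,"ax":0,"ay":0,"az":0,"hand":30}
  ]
}}

```text
clock: 2.6
eef_pos: [528.7, -361.5, 23.4]
tcp_rot: [3.141, 0.0, 0.972]
contact_force: [-3.6, 1.2, 8.9]
opening: 0.444
grasp_force: 59.7
```

Call:
{"op": "drive_tool", "data": {
  "plan": [
    {"x":0,"y":0,"z":-0.2,"ax":0,"ay":0,"az":0,"hand":30},
    {"x":0,"y":0,"z":-0.8,"ax":0,"ay":0,"az":0,"hand":30},
    {"x":0,"y":0,"z":-1.6,"ax":0,"ay":0,"az":0,"hand":30},
    {"x":0,"y":0,"z":-2.4,"ax":0,"ay":0,"az":0,"hand":30},
    {"x":0,"y":0,"z":-3.2,"ax":0,"ay":0,"az":0,"hand":30},
    {"x":0,"y":0,"z":-3.6,"ax":0,"ay":0,"az":0,"hand":30},
    {"x":0,"y":0,"z":-3.6,"ax":0,"ay":0,"az":0,"hand":30},
    {"x":0,"y":0,"z":-3.6,"ax":0,"ay":0,"az":0,"hand":30}
  ]
}}

```text
clock: 3.4
eef_pos: [528.3, -361.0, 201.4]
tcp_rot: [-3.141, -0.0, 0.971]
contact_force: [0.2, -0.3, -7.2]
opening: 0.446
grasp_force: 62.2
```

```bash
python3 -c "
from h import *
to(517,177,200,0.97)
s=imaging.grab_frame('side')[:,:,::-1]; t=imaging.grab_frame('top')[:,:,::-1]
cv2.imwrite('pics/s3f.png',s);cv2.imwrite('pics/t3f.png',t)
e=monitor.sense()['eef_pos']
for n in('top','side'): print(n,proj(n,e).round(1),proj(n,e-[0,0,20]).round(1))
c=lambda im,x,y,w,h: cv2.resize(im[y:y+h,x:x+w],(400,400),interpolation=cv2.INTER_CUBIC)
p,q=proj('top',e).astype(int),proj('side',e).astype(int)
print(p-50,q-50)
cv2.imwrite('pics/c3.png',np.hstack([c(t,p[0]-50,p[1]-50,100,100),c(s,q[0]-50,q[1]-50,100,100)]))
"
```

```text
at [ 528.3 -361.   201.4] [-3.141 -0.     0.971] t 3.4 F [ 0.2 -0.3 -7.2] grip 62.23566547036171 0.446
xyz [ 8.757 -6.256  0.032] a [-0.01 -0.    0.01]
top [367.3 212.4] [365.7 213. ]
side [286.  273.5] [285.7 279.6]
[317 162] [235 223]
```

View pics/c3.png

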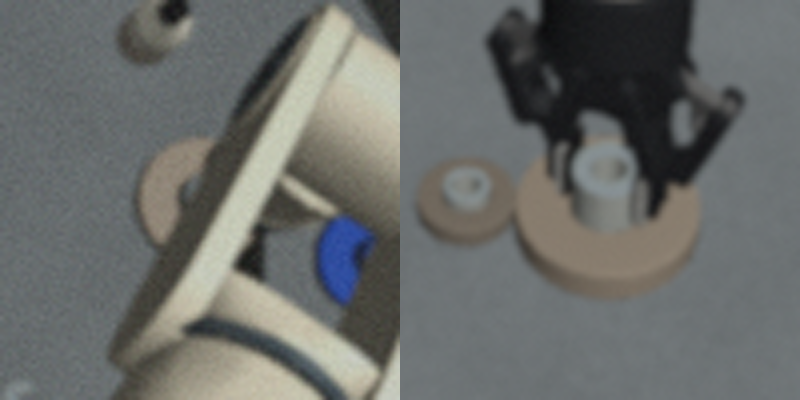

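```bash
python3 -c "
from h import *
print(plane('side',(286.1,265.3),226), plane('side',(284.0-.2,314.4),48))
im=cv2.imread('pics/s3f.png').astype(int); m=((im[:,:,2]-im[:,:,0]>15)&(im[:,:,2]>60)).astype(np.uint8); m[:, :264]=0
m[:,312:]=0; m[:250]=0; m[300:]=0
ys,xs=np.where(m); print(xs.min(),xs.max(),ys.max())
# left/right/bottom extents predicted for wheel centred at the hub estimate
for c in ([528.3,-361],plane('side',(286.1,265.3),226)[:2]):
    a=np.linspace(0,2*np.pi,200); P=np.array([proj('side',[c[0]+50*np.cos(k),c[1]+50*np.sin(k),z]) for k in a for z in(178,198)]); print(c,P.min(0),P.max(0))
"
```

```text
[ 526.96722686 -360.85821917  226.        ] [ 528.49154382 -355.17578602   48.        ]
264 309 296
[528.3, -361] [262.86442313 257.08155132] [309.67968007 298.81888311]
[ 526.96722686 -360.85821917] [262.23911817 257.08072564] [309.05266906 298.81954276]
```

Call:
{"op": "drive_tool", "data": {
  "plan": [
    {"x":0.3,"y":-0.21,"z":0,"ax":0,"ay":0,"az":0,"hand":30},
    {"x":0.9,"y":-0.64,"z":0,"ax":0,"ay":0,"az":0,"hand":30},
    {"x":1.6,"y":-1.14,"z":0,"ax":0,"ay":0,"az":0,"hand":30},
    {"x":2.3,"y":-1.64,"z":0,"ax":0,"ay":0,"az":0,"hand":30},
    {"x":3.0,"y":-2.14,"z":0,"ax":0,"ay":0,"az":0,"hand":30},
    {"x":3.7,"y":-2.64,"z":0,"ax":0,"ay":0,"az":0,"hand":30},
    {"x":4.4,"y":-3.14,"z":0,"ax":0,"ay":0,"az":0,"hand":30},
    {"x":5.0,"y":-3.57,"z":0,"ax":0,"ay":0,"az":0,"hand":30}
  ]
}}

```text
clock: 4.3
eef_pos: [520.9, -51.6, 200.6]
tcp_rot: [-3.139, 0.001, 0.972]
contact_force: [0.5, -0.5, -5.9]
opening: 0.445
grasp_force: 62.2
```

Call:
{"op": "drive_tool", "data": {
  "plan": [
    {"x":0.7,"y":-0.5,"z":0,"ax":0,"ay":0,"az":0,"hand":30},
    {"x":1.4,"y":-1.0,"z":0,"ax":0,"ay":0,"az":0,"hand":30},
    {"x":2.1,"y":-1.5,"z":0,"ax":0,"ay":0,"az":0,"hand":30},
    {"x":2.8,"y":-2.0,"z":0,"ax":0,"ay":0,"az":0,"hand":30},
    {"x":3.3,"y":-2.4,"z":0,"ax":0,"ay":0,"az":0,"hand":30},
    {"x":3.6,"y":-2.6,"z":0,"ax":0,"ay":0,"az":0,"hand":30},
    {"x":3.76,"y":-2.69,"z":0,"ax":0,"ay":0,"az":0,"hand":30},
    {"x":3.76,"y":-2.69,"z":0,"ax":0,"ay":0,"az":0,"hand":30}
  ]
}}

```text
clock: 5.1
eef_pos: [516.8, 177.6, 201.0]
tcp_rot: [-3.141, 0.001, 0.973]
contact_force: [-0.2, 0.4, -5.4]
opening: 0.449
grasp_force: 62.2
```

```bash
python3 -c "
from h import *
to(517.5,178,155,0.97)"
```

```text
at [516.8 177.6 201. ] [-3.141e+00  1.000e-03  9.730e-01] t 5.1 F [-0.2  0.4 -5.4] grip 62.19103071838617 0.449
xyz [0.015 0.009 0.92 ] a [-0.01  0.01  0.03]
```

Call:
{"op": "drive_tool", "data": {
  "plan": [
    {"x":0.02,"y":0.01,"z":0.3,"ax":0,"ay":0,"az":0,"hand":30},
    {"x":0.02,"y":0.01,"z":0.7,"ax":0,"ay":0,"az":0,"hand":30},
    {"x":0.02,"y":0.01,"z":1.0,"ax":0,"ay":0,"az":0,"hand":30},
    {"x":0.02,"y":0.01,"z":1.06,"ax":0,"ay":0,"az":0,"hand":30},
    {"x":0.02,"y":0.01,"z":1.06,"ax":0,"ay":0,"az":0,"hand":30}
  ]
}}

```text
clock: 5.6
eef_pos: [518.1, 176.3, 148.5]
tcp_rot: [-3.141, 0.001, 0.97]
contact_force: [0.3, 0.7, -5.6]
opening: 0.448
grasp_force: 62.1
```

```bash
python3 -c "
from h import *
to(517.5,178,155,0.97)
s=imaging.grab_frame('side')[:,:,::-1]; t=imaging.grab_frame('top')[:,:,::-1]
cv2.imwrite('pics/s4f.png',s);cv2.imwrite('pics/t4f.png',t)
c=lambda im,x,y,w,h: cv2.resize(im[y:y+h,x:x+w],(400,400),interpolation=cv2.INTER_CUBIC)
cv2.imwrite('pics/c4.png',np.hstack([c(t,160,175,80,80),c(s,218,115,80,80)]))
e=monitor.sense()['eef_pos']
for z in(0,-23.4,24.6): print(z,proj('top',e+[0,0,z]).round(1),proj('side',e+[0,0,z]).round(1))
"
```

```text
at [518.1 176.3 148.5] [-3.141e+00  1.000e-03  9.700e-01] t 5.6 F [ 0.3  0.7 -5.6] grip 62.13785659521818 0.448
xyz [ 0.021 -0.028 -0.131] a [-0.01  0.01  0.  ]
0 [198.2 215.4] [258.6 154.2]
-23.4 [199.5 216.1] [258.7 160.4]
24.6 [196.8 214.7] [258.6 147.4]
```

View pics/c4.png

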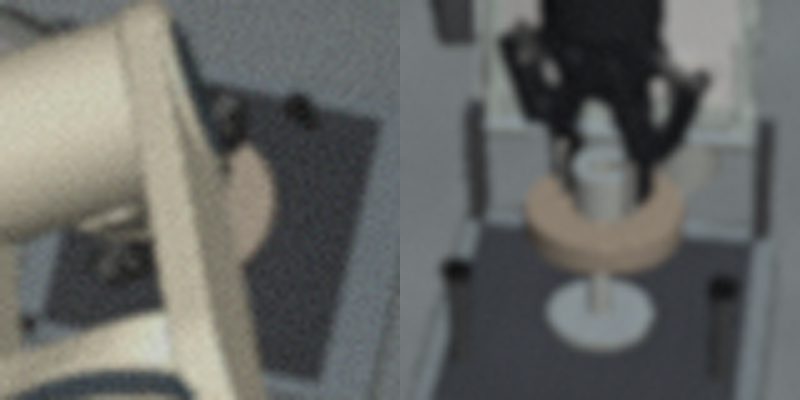

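The side view shows the wheel above the spindle: disc middle at column 258.9, spindle at 258.0. In the top view only the disc's right edge is visible, at (215,216).

Run:
```python
from h import *
from scipy.optimize import least_squares
def fit(n,pts,z,r):
    P=np.array([plane(n,p,z)[:2] for p in pts])
    f=least_squares(lambda c:np.hypot(*(P-c).T)-r,P.mean(0),loss="soft_l1"); return f.x.round(1),np.abs(f.fun).mean().round(2),len(P)
def subcont(m):
    k,l,st,ce=cv2.connectedComponentsWithStats(m); i=1+np.argmax(st[1:,4]); print(st[i])
    return max(cv2.findContours((l==i).astype(np.uint8),0,1)[0],key=len)[:,0].astype(float)
# flange, top, first picture
g=cv2.GaussianBlur(cv2.imread("pics/top0.png"),(3,3),0).astype(int); w=np.zeros(g.shape[:2],np.uint8); 
m=(g.sum(2)>345).astype(np.uint8); w[200:237,182:222]=1; c=subcont(m*w); print("flange top",fit("top",c,58,34))
# flange, side
g=cv2.GaussianBlur(cv2.imread("pics/side0.png"),(3,3),0).astype(int); w=np.zeros(g.shape[:2],np.uint8); w[171:188,240:276]=1
c=subcont((g.sum(2)>345).astype(np.uint8)*w); c=c[c[:,1]<179]; c=c[np.abs(c[:,0]-258)>5]; print("flange side",fit("side",c,58,34))
# wheel now
g=cv2.imread("pics/t4f.png").astype(int); w=np.zeros(g.shape[:2],np.uint8); w[200:232,207:222]=1
g=cv2.GaussianBlur(g.astype(np.float32),(3,3),0)
c=subcont(((g[:,:,2]-g[:,:,0]>12)).astype(np.uint8)*w); c=c[c[:,0]>=210]
e=[]
for y in range(206,226): 
    q=c[c[:,1]==y]
    if len(q): e.append([q[:,0].max()+.5,y])
print(e[::4]); print("wheel top",fit("top",e,145,50))
g=cv2.GaussianBlur(cv2.imread("pics/s4f.png"),(3,3),0).astype(int); w=np.zeros(g.shape[:2],np.uint8); w[145:175,235:280]=1
c=subcont((g[:,:,2]-g[:,:,0]>15).astype(np.uint8)*w)
e=np.array([[x,c[c[:,0]==x][:,1].max()+.5] for x in range(246,273) if (c[:,0]==x).any()]); print("wheel side bottom edge",fit("side",e,125,50))
```

```text
[193 210  18  18 244]
flange top (array([516.7, 183.4]), np.float64(3.63), 49)
[248 171  20  13 198]
flange side (array([515.2, 178.1]), np.float64(1.86), 15)
[207 204   8  28 151]
[[np.float64(211.5), 206], [np.float64(213.5), 210], [np.float64(214.5), 214], [np.float64(214.5), 218], [np.float64(212.5), 222]]
wheel top (array([521.8, 174.9]), np.float64(0.64), 20)
[244 150  30  19 355]
wheel side bottom edge (array([520.8, 184.7]), np.float64(1.35), 27)
```

Call:
{"op": "drive_tool", "data": {
  "plan": [
    {"x":0.005,"y":-0.042,"z":0.06,"ax":0,"ay":0,"az":0,"hand":30},
    {"x":0.005,"y":-0.042,"z":0.12,"ax":0,"ay":0,"az":0,"hand":30},
    {"x":0.005,"y":-0.042,"z":0.18,"ax":0,"ay":0,"az":0,"hand":30},
    {"x":0.005,"y":-0.042,"z":0.23,"ax":0,"ay":0,"az":0,"hand":30},
    {"x":0.005,"y":-0.042,"z":0.27,"ax":0,"ay":0,"az":0,"hand":30},
    {"x":0.005,"y":-0.042,"z":0.3,"ax":0,"ay":0,"az":0,"hand":30},
    {"x":0.005,"y":-0.042,"z":0.32,"ax":0,"ay":0,"az":0,"hand":30},
    {"x":0.005,"y":-0.042,"z":0.32,"ax":0,"ay":0,"az":0,"hand":30}
  ]
}}

```text
clock: 6.5
eef_pos: [516.8, 178.7, 132.8]
tcp_rot: [-3.141, 0.0, 0.971]
contact_force: [-0.5, -0.0, -5.5]
opening: 0.448
grasp_force: 62.2
```

Call:
{"op": "drive_tool", "data": {
  "plan": [
    {"x":0,"y":0,"z":0.03,"ax":0,"ay":0,"az":0,"hand":30},
    {"x":0,"y":0,"z":0.06,"ax":0,"ay":0,"az":0,"hand":30},
    {"x":0,"y":0,"z":0.09,"ax":0,"ay":0,"az":0,"hand":30},
    {"x":0,"y":0,"z":0.12,"ax":0,"ay":0,"az":0,"hand":30},
    {"x":0,"y":0,"z":0.12,"ax":0,"ay":0,"az":0,"hand":30}
  ]
}}

```text
clock: 7.0
eef_pos: [516.4, 179.5, 126.7]
tcp_rot: [-3.14, -0.001, 0.971]
contact_force: [-1.7, 6.1, -5.0]
opening: 0.447
grasp_force: 62.2
```

Call:
{"op": "drive_tool", "data": {
  "plan": [
    {"x":0.028,"y":-0.031,"z":0,"ax":0,"ay":0,"az":0,"hand":30},
    {"x":0.028,"y":-0.031,"z":0,"ax":0,"ay":0,"az":0,"hand":30},
    {"x":0.028,"y":-0.031,"z":0.03,"ax":0,"ay":0,"az":0,"hand":30},
    {"x":0.028,"y":-0.031,"z":0.06,"ax":0,"ay":0,"az":0,"hand":30},
    {"x":0.028,"y":-0.031,"z":0.09,"ax":0,"ay":0,"az":0,"hand":30},
    {"x":0.028,"y":-0.031,"z":0.12,"ax":0,"ay":0,"az":0,"hand":30},
    {"x":0.028,"y":-0.031,"z":0.12,"ax":0,"ay":0,"az":0,"hand":30}
  ]
}}

```text
clock: 7.7
eef_pos: [516.2, 180.7, 120.7]
tcp_rot: [-3.141, 0.0, 0.971]
contact_force: [-0.6, -0.8, -5.5]
opening: 0.448
grasp_force: 62.2
```

Call:
{"op": "drive_tool", "data": {
  "plan": [
    {"x":0,"y":0,"z":0.08,"ax":0,"ay":0,"az":0,"hand":30},
    {"x":0,"y":0,"z":0.16,"ax":0,"ay":0,"az":0,"hand":30},
    {"x":0,"y":0,"z":0.24,"ax":0,"ay":0,"az":0,"hand":30},
    {"x":0,"y":0,"z":0.32,"ax":0,"ay":0,"az":0,"hand":30},
    {"x":0,"y":0,"z":0.4,"ax":0,"ay":0,"az":0,"hand":30},
    {"x":0,"y":0,"z":0.5,"ax":0,"ay":0,"az":0,"hand":30},
    {"x":0,"y":0,"z":0.58,"ax":0,"ay":0,"az":0,"hand":30},
    {"x":0,"y":0,"z":0.66,"ax":0,"ay":0,"az":0,"hand":30}
  ]
}}

```text
clock: 8.5
eef_pos: [516.3, 180.8, 87.6]
tcp_rot: [-3.142, 0.0, 0.971]
contact_force: [-0.5, 0.3, -5.4]
opening: 0.446
grasp_force: 62.2
```

Call:
{"op": "drive_tool", "data": {
  "plan": [
    {"x":0,"y":0,"z":0.03,"ax":0,"ay":0,"az":0,"hand":30},
    {"x":0,"y":0,"z":0.06,"ax":0,"ay":0,"az":0,"hand":30},
    {"x":0,"y":0,"z":0.09,"ax":0,"ay":0,"az":0,"hand":30},
    {"x":0,"y":0,"z":0.11,"ax":0,"ay":0,"az":0,"hand":30},
    {"x":0,"y":0,"z":0.12,"ax":0,"ay":0,"az":0,"hand":30},
    {"x":0,"y":0,"z":0.12,"ax":0,"ay":0,"az":0,"hand":30}
  ]
}}

```text
clock: 9.1
eef_pos: [516.4, 180.8, 82.0]
tcp_rot: [3.142, -0.0, 0.971]
contact_force: [0.0, 0.1, -5.5]
opening: 0.447
grasp_force: 62.2
```

Call:
{"op": "drive_tool", "data": {
  "plan": [
    {"x":0,"y":0,"z":0.01,"ax":0,"ay":0,"az":0,"hand":30},
    {"x":0,"y":0,"z":0.02,"ax":0,"ay":0,"az":0,"hand":30},
    {"x":0,"y":0,"z":0.03,"ax":0,"ay":0,"az":0,"hand":30},
    {"x":0,"y":0,"z":0.03,"ax":0,"ay":0,"az":0,"hand":30}
  ]
}}

```text
clock: 9.5
eef_pos: [516.5, 180.8, 81.4]
tcp_rot: [3.141, -0.0, 0.971]
contact_force: [-3.0, -0.5, 6.3]
opening: 0.447
grasp_force: 63.5
```

Call:
{"op": "drive_tool", "data": {
  "plan": [
    {"x":0,"y":0,"z":0,"ax":0,"ay":0,"az":0,"hand":42},
    {"x":0,"y":0,"z":0,"ax":0,"ay":0,"az":0,"hand":50},
    {"x":0,"y":0,"z":0,"ax":0,"ay":0,"az":0,"hand":65},
    {"x":0,"y":0,"z":0,"ax":0,"ay":0,"az":0,"hand":65},
    {"x":0,"y":0,"z":0,"ax":0,"ay":0,"az":0,"hand":65},
    {"x":0,"y":0,"z":0,"ax":0,"ay":0,"az":0,"hand":65}
  ]
}}

```text
clock: 10.1
eef_pos: [516.4, 180.8, 80.4]
tcp_rot: [3.142, -0.0, 0.971]
contact_force: [0.7, -0.3, 0.6]
opening: 0.76
grasp_force: 0.0
```

Call:
{"op": "drive_tool", "data": {
  "plan": [
    {"x":0,"y":0,"z":-0.1,"ax":0,"ay":0,"az":0,"hand":65},
    {"x":0,"y":0,"z":-0.5,"ax":0,"ay":0,"az":0,"hand":65},
    {"x":0,"y":0,"z":-1.2,"ax":0,"ay":0,"az":0,"hand":65},
    {"x":0,"y":0,"z":-2.0,"ax":0,"ay":0,"az":0,"hand":65},
    {"x":0,"y":0,"z":-2.0,"ax":0,"ay":0,"az":0,"hand":65}
  ]
}}

```text
clock: 10.6
eef_pos: [519.5, 181.9, 185.9]
tcp_rot: [3.136, -0.007, 0.971]
contact_force: [-0.3, 0.7, 0.1]
opening: 0.764
grasp_force: 0.0
```

```bash
python3 -c "
from h import *
s=imaging.grab_frame('side')[:,:,::-1]
cv2.imwrite('pics/s5f.png',s)
cv2.imwrite('pics/c5.png',cv2.resize(s[50:200,190:340],(600,600),interpolation=cv2.INTER_CUBIC))
to(440,120,330,-0.228)
"
```

```text
at [518.2 181.4 183.5] [ 3.138 -0.005  0.971] t 10.65 F [-0.5  0.1 -0.5] grip 0.0 0.764
xyz [-1.883 -0.588 -2.94 ] a [ 0.   -0.06 11.45]
```

View pics/c5.png

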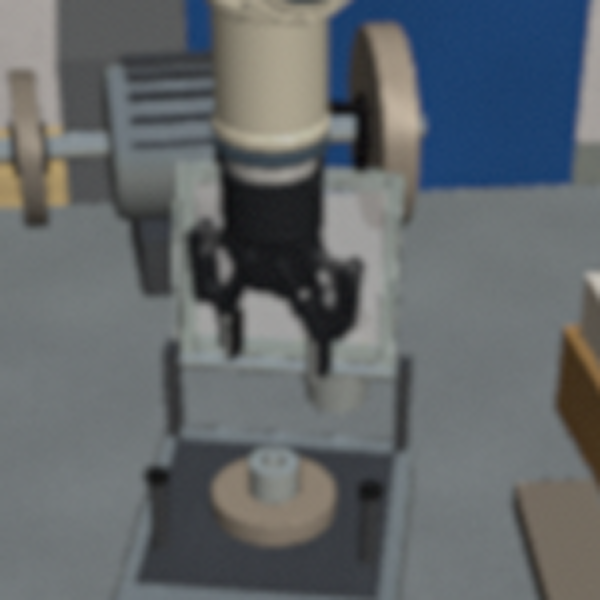

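The wheel lies flat on the flange, with the hub at crop (273,462) and the spindle tip showing in the bore, and the gripper is clear. Next is the guard: rise and turn the tool.

Call:
{"op": "drive_tool", "data": {
  "plan": [
    {"x":0,"y":0,"z":-0.8,"ax":0,"ay":0,"az":-1.2,"hand":50},
    {"x":0,"y":0,"z":-1.6,"ax":0,"ay":0,"az":-2.5,"hand":50},
    {"x":0,"y":0,"z":-2.4,"ax":0,"ay":0,"az":-3.8,"hand":50},
    {"x":0,"y":0,"z":-3.2,"ax":0,"ay":0,"az":-5.1,"hand":50},
    {"x":0,"y":0,"z":-3.9,"ax":0,"ay":0,"az":-6.4,"hand":50},
    {"x":0,"y":0,"z":-4.2,"ax":0,"ay":0,"az":-7.7,"hand":50},
    {"x":0,"y":0,"z":-4.3,"ax":0,"ay":0,"az":-9.0,"hand":50},
    {"x":0,"y":0,"z":-4.3,"ax":0,"ay":0,"az":-10.3,"hand":50}
  ]
}}

```text
clock: 11.45
eef_pos: [516.5, 180.8, 395.7]
tcp_rot: [3.141, 0.0, 2.056]
contact_force: [1.0, 0.6, -1.0]
opening: 0.581
grasp_force: 0.0
```

Call:
{"op": "drive_tool", "data": {
  "plan": [
    {"x":0,"y":0,"z":0,"ax":0,"ay":0,"az":-1.3,"hand":50},
    {"x":0,"y":0,"z":0,"ax":0,"ay":0,"az":-2.6,"hand":50},
    {"x":0,"y":0,"z":0,"ax":0,"ay":0,"az":-3.9,"hand":50},
    {"x":0,"y":0,"z":0,"ax":0,"ay":0,"az":-5.2,"hand":50},
    {"x":0,"y":0,"z":0,"ax":0,"ay":0,"az":-6.5,"hand":50},
    {"x":0,"y":0,"z":0,"ax":0,"ay":0,"az":-7.8,"hand":50},
    {"x":0,"y":0,"z":0,"ax":0,"ay":0,"az":-8.2,"hand":50},
    {"x":0,"y":0,"z":0,"ax":0,"ay":0,"az":-8.2,"hand":50}
  ]
}}

```text
clock: 12.25
eef_pos: [516.1, 180.7, 394.4]
tcp_rot: [-3.141, -0.001, 2.909]
contact_force: [0.2, -0.5, -0.8]
opening: 0.583
grasp_force: 0.0
```

```bash
python3 -c "
from h import *
to(548,320.5,400,2.913)
"
```

```text
at [516.1 180.7 394.4] [-3.141e+00 -1.000e-03  2.909e+00] t 12.25 F [ 0.2 -0.5 -0.8] grip 0.0 0.583
xyz [ 0.023  2.868 -0.115] a [-0.01 -0.01 -0.04]
```

Call:
{"op": "drive_tool", "data": {
  "plan": [
    {"x":0.02,"y":0.8,"z":-0.1,"ax":0,"ay":0,"az":0,"hand":50},
    {"x":0.02,"y":1.6,"z":-0.1,"ax":0,"ay":0,"az":0,"hand":50},
    {"x":0.02,"y":2.3,"z":-0.1,"ax":0,"ay":0,"az":0,"hand":50},
    {"x":0.02,"y":2.75,"z":-0.1,"ax":0,"ay":0,"az":0,"hand":50},
    {"x":0.02,"y":2.87,"z":0.1,"ax":0,"ay":0,"az":0,"hand":50},
    {"x":0.02,"y":2.87,"z":0.4,"ax":0,"ay":0,"az":0,"hand":50},
    {"x":0.02,"y":2.87,"z":0.5,"ax":0,"ay":0,"az":0,"hand":50},
    {"x":0.02,"y":2.87,"z":0.5,"ax":0,"ay":0,"az":0,"hand":50}
  ]
}}

```text
clock: 13.05
eef_pos: [547.8, 319.2, 368.7]
tcp_rot: [-3.139, -0.002, 2.907]
contact_force: [0.9, 0.0, -0.5]
opening: 0.584
grasp_force: 0.0
```

```bash
python3 -c "
from h import *
to(548,320.5,319,2.913)
s=imaging.grab_frame('side')[:,:,::-1]; t=imaging.grab_frame('top')[:,:,::-1]
c=lambda im,x,y: cv2.resize(im[y:y+100,x:x+100],(400,400),interpolation=cv2.INTER_CUBIC)
cv2.imwrite('pics/c6.png',np.hstack([c(t,90,150),c(s,215,25)]))
e=monitor.sense()['eef_pos']; print(proj('side',e),proj('top',e))
"
```

```text
at [547.8 319.2 368.7] [-3.139e+00 -2.000e-03  2.907e+00] t 13.05 F [ 0.9  0.  -0.5] grip 0.0 0.584
xyz [-0.     0.03   0.995] a [-0.02 -0.02 -0.05]
[263.50802277  66.32393952] [129.76077502 195.9740331 ]
```

View pics/c6.png

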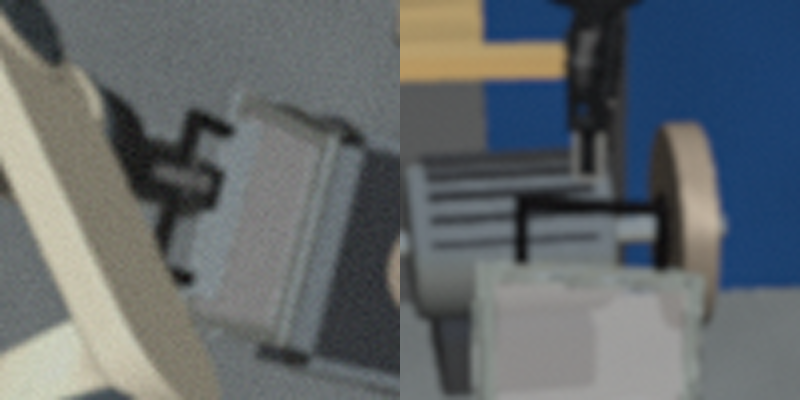

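The bar is centred under the gripper: side crop columns 520–665 against the gripper at 592. It sits within about 8 mm along the closing line, well inside the 50 mm opening. I'm lowering and pinching now.

Call:
{"op": "drive_tool", "data": {
  "plan": [
    {"x":0,"y":-0.04,"z":0.2,"ax":0,"ay":0,"az":0,"hand":50},
    {"x":0,"y":-0.04,"z":0.4,"ax":0,"ay":0,"az":0,"hand":50},
    {"x":0,"y":-0.04,"z":0.6,"ax":0,"ay":0,"az":0,"hand":50},
    {"x":0,"y":-0.04,"z":0.8,"ax":0,"ay":0,"az":0,"hand":50},
    {"x":0,"y":-0.04,"z":0.98,"ax":0,"ay":0,"az":0,"hand":50},
    {"x":0,"y":-0.04,"z":0.98,"ax":0,"ay":0,"az":0,"hand":50}
  ],
  "grip_force": 40
}}

```text
clock: 13.75
eef_pos: [547.4, 318.4, 319.6]
tcp_rot: [-3.14, -0.002, 2.909]
contact_force: [-0.1, 0.7, -0.2]
opening: 0.582
grasp_force: 0.0
```

Call:
{"op": "drive_tool", "data": {
  "plan": [
    {"x":0,"y":0,"z":0,"ax":0,"ay":0,"az":0,"hand":30},
    {"x":0,"y":0,"z":0,"ax":0,"ay":0,"az":0,"hand":20},
    {"x":0,"y":0,"z":0,"ax":0,"ay":0,"az":0,"hand":5},
    {"x":0,"y":0,"z":0,"ax":0,"ay":0,"az":0,"hand":5},
    {"x":0,"y":0,"z":0,"ax":0,"ay":0,"az":0,"hand":5},
    {"x":0,"y":0,"z":0,"ax":0,"ay":0,"az":0,"hand":5},
    {"x":0,"y":0,"z":0,"ax":0,"ay":0,"az":0,"hand":5},
    {"x":0,"y":0,"z":0,"ax":0,"ay":0,"az":0,"hand":5}
  ]
}}

```text
clock: 14.55
eef_pos: [548.4, 319.1, 322.3]
tcp_rot: [3.14, 0.001, 2.909]
contact_force: [0.3, 2.7, 5.4]
opening: 0.128
grasp_force: 39.3
```

Run:
```python
import numpy as np
q0=1.726
for c in range(7):
    b=1.726-.28*c; 
    q=np.maximum(b-.035*np.arange(1,9),0); print(round(b,3),[(round(-4.3*(np.cos(k)-np.cos(b)),2),round(-4.3*(np.sin(k)-np.sin(b)),2)) for k in q])
```

```text
1.726 [(np.float64(-0.15), np.float64(-0.02)), (np.float64(-0.3), np.float64(-0.04)), (np.float64(-0.45), np.float64(-0.05)), (np.float64(-0.6), np.float64(-0.05)), (np.float64(-0.75), np.float64(-0.05)), (np.float64(-0.9), np.float64(-0.05)), (np.float64(-1.05), np.float64(-0.03)), (np.float64(-1.2), np.float64(-0.02))]
1.446 [(np.float64(-0.15), np.float64(0.02)), (np.float64(-0.3), np.float64(0.05)), (np.float64(-0.44), np.float64(0.08)), (np.float64(-0.59), np.float64(0.12)), (np.float64(-0.73), np.float64(0.16)), (np.float64(-0.88), np.float64(0.21)), (np.float64(-1.02), np.float64(0.26)), (np.float64(-1.16), np.float64(0.31))]
1.166 [(np.float64(-0.14), np.float64(0.06)), (np.float64(-0.27), np.float64(0.13)), (np.float64(-0.4), np.float64(0.2)), (np.float64(-0.53), np.float64(0.27)), (np.float64(-0.66), np.float64(0.36)), (np.float64(-0.79), np.float64(0.44)), (np.float64(-0.91), np.float64(0.53)), (np.float64(-1.03), np.float64(0.62))]
0.886 [(np.float64(-0.11), np.float64(0.1)), (np.float64(-0.23), np.float64(0.2)), (np.float64(-0.33), np.float64(0.3)), (np.float64(-0.44), n
[... 414 characters left out ...]
 (np.float64(-0.49), np.float64(0.93)), (np.float64(-0.54), np.float64(1.07))]
0.326 [(np.float64(-0.05), np.float64(0.14)), (np.float64(-0.09), np.float64(0.29)), (np.float64(-0.12), np.float64(0.43)), (np.float64(-0.15), np.float64(0.58)), (np.float64(-0.18), np.float64(0.73)), (np.float64(-0.2), np.float64(0.88)), (np.float64(-0.21), np.float64(1.03)), (np.float64(-0.22), np.float64(1.18))]
0.046 [(np.float64(-0.0), np.float64(0.15)), (np.float64(-0.0), np.float64(0.2)), (np.float64(-0.0), np.float64(0.2)), (np.float64(-0.0), np.float64(0.2)), (np.float64(-0.0), np.float64(0.2)), (np.float64(-0.0), np.float64(0.2)), (np.float64(-0.0), np.float64(0.2)), (np.float64(-0.0), np.float64(0.2))]
```

Call:
{"op": "drive_tool", "data": {
  "plan": [
    {"x":0,"y":-0.15,"z":-0.02,"ax":0,"ay":0,"az":0,"hand":5},
    {"x":0,"y":-0.3,"z":-0.04,"ax":0,"ay":0,"az":0,"hand":5},
    {"x":0,"y":-0.45,"z":-0.05,"ax":0,"ay":0,"az":0,"hand":5},
    {"x":0,"y":-0.6,"z":-0.05,"ax":0,"ay":0,"az":0,"hand":5},
    {"x":0,"y":-0.75,"z":-0.05,"ax":0,"ay":0,"az":0,"hand":5},
    {"x":0,"y":-0.9,"z":-0.05,"ax":0,"ay":0,"az":0,"hand":5},
    {"x":0,"y":-1.05,"z":-0.03,"ax":0,"ay":0,"az":0,"hand":5},
    {"x":0,"y":-1.2,"z":-0.02,"ax":0,"ay":0,"az":0,"hand":5}
  ]
}}

```text
clock: 15.35
eef_pos: [535.1, 259.3, 322.6]
tcp_rot: [3.141, 0.002, 2.908]
contact_force: [9.0, 0.6, -2.1]
opening: 0.124
grasp_force: 39.7
```

Call:
{"op": "drive_tool", "data": {
  "plan": [
    {"x":-0.02,"y":-0.15,"z":0.02,"ax":0,"ay":0,"az":0,"hand":5},
    {"x":-0.03,"y":-0.3,"z":0.05,"ax":0,"ay":0,"az":0,"hand":5},
    {"x":-0.03,"y":-0.44,"z":0.08,"ax":0,"ay":0,"az":0,"hand":5},
    {"x":-0.04,"y":-0.59,"z":0.12,"ax":0,"ay":0,"az":0,"hand":5},
    {"x":-0.04,"y":-0.73,"z":0.16,"ax":0,"ay":0,"az":0,"hand":5},
    {"x":-0.04,"y":-0.88,"z":0.21,"ax":0,"ay":0,"az":0,"hand":5},
    {"x":-0.05,"y":-1.02,"z":0.26,"ax":0,"ay":0,"az":0,"hand":5},
    {"x":-0.05,"y":-1.16,"z":0.31,"ax":0,"ay":0,"az":0,"hand":5}
  ]
}}

```text
clock: 16.15
eef_pos: [522.8, 202.9, 306.3]
tcp_rot: [-3.142, -0.001, 2.909]
contact_force: [3.6, 2.4, 2.8]
opening: 0.12
grasp_force: 40.0
```

Call:
{"op": "drive_tool", "data": {
  "plan": [
    {"x":-0.01,"y":-0.14,"z":0.06,"ax":0,"ay":0,"az":0,"hand":5},
    {"x":-0.01,"y":-0.27,"z":0.13,"ax":0,"ay":0,"az":0,"hand":5},
    {"x":-0.02,"y":-0.4,"z":0.2,"ax":0,"ay":0,"az":0,"hand":5},
    {"x":-0.02,"y":-0.53,"z":0.27,"ax":0,"ay":0,"az":0,"hand":5},
    {"x":-0.03,"y":-0.66,"z":0.36,"ax":0,"ay":0,"az":0,"hand":5},
    {"x":-0.03,"y":-0.79,"z":0.44,"ax":0,"ay":0,"az":0,"hand":5},
    {"x":-0.04,"y":-0.91,"z":0.53,"ax":0,"ay":0,"az":0,"hand":5},
    {"x":-0.04,"y":-1.03,"z":0.62,"ax":0,"ay":0,"az":0,"hand":5}
  ]
}}

```text
clock: 16.95
eef_pos: [512.0, 152.6, 274.8]
tcp_rot: [-3.141, -0.003, 2.909]
contact_force: [-3.3, 5.7, -5.2]
opening: 0.126
grasp_force: 38.9
```

Call:
{"op": "drive_tool", "data": {
  "plan": [
    {"x":0,"y":-0.11,"z":0.1,"ax":0,"ay":0,"az":0,"hand":5},
    {"x":-0.01,"y":-0.23,"z":0.2,"ax":0,"ay":0,"az":0,"hand":5},
    {"x":-0.01,"y":-0.33,"z":0.3,"ax":0,"ay":0,"az":0,"hand":5},
    {"x":-0.01,"y":-0.44,"z":0.41,"ax":0,"ay":0,"az":0,"hand":5},
    {"x":-0.02,"y":-0.54,"z":0.52,"ax":0,"ay":0,"az":0,"hand":5},
    {"x":-0.02,"y":-0.63,"z":0.64,"ax":0,"ay":0,"az":0,"hand":5},
    {"x":-0.02,"y":-0.73,"z":0.76,"ax":0,"ay":0,"az":0,"hand":5},
    {"x":-0.02,"y":-0.81,"z":0.88,"ax":0,"ay":0,"az":0,"hand":5}
  ]
}}

```text
clock: 17.75
eef_pos: [503.6, 113.9, 230.6]
tcp_rot: [3.14, -0.003, 2.908]
contact_force: [-2.4, 10.6, -5.6]
opening: 0.125
grasp_force: 39.2
```

Call:
{"op": "drive_tool", "data": {
  "plan": [
    {"x":0,"y":-0.04,"z":0.13,"ax":0,"ay":0,"az":0,"hand":5},
    {"x":0,"y":-0.1,"z":0.25,"ax":0,"ay":0,"az":0,"hand":5},
    {"x":0,"y":-0.18,"z":0.38,"ax":0,"ay":0,"az":0,"hand":5},
    {"x":0,"y":-0.25,"z":0.52,"ax":0,"ay":0,"az":0,"hand":5},
    {"x":0,"y":-0.31,"z":0.65,"ax":0,"ay":0,"az":0,"hand":5},
    {"x":0,"y":-0.37,"z":0.79,"ax":0,"ay":0,"az":0,"hand":5},
    {"x":0,"y":-0.43,"z":0.93,"ax":0,"ay":0,"az":0,"hand":5},
    {"x":0,"y":-0.48,"z":1.07,"ax":0,"ay":0,"az":0,"hand":5}
  ]
}}

```text
clock: 18.55
eef_pos: [498.5, 89.7, 177.6]
tcp_rot: [3.142, -0.002, 2.909]
contact_force: [-3.7, 6.8, -0.9]
opening: 0.117
grasp_force: 39.3
```

Call:
{"op": "drive_tool", "data": {
  "plan": [
    {"x":0.01,"y":-0.02,"z":0.14,"ax":0,"ay":0,"az":0,"hand":5},
    {"x":0.01,"y":-0.06,"z":0.29,"ax":0,"ay":0,"az":0,"hand":5},
    {"x":0.01,"y":-0.09,"z":0.43,"ax":0,"ay":0,"az":0,"hand":5},
    {"x":0.01,"y":-0.12,"z":0.58,"ax":0,"ay":0,"az":0,"hand":5},
    {"x":0.01,"y":-0.15,"z":0.73,"ax":0,"ay":0,"az":0,"hand":5},
    {"x":0.01,"y":-0.17,"z":0.87,"ax":0,"ay":0,"az":0,"hand":5},
    {"x":0.01,"y":-0.18,"z":1.0,"ax":0,"ay":0,"az":0,"hand":5},
    {"x":0.01,"y":-0.19,"z":1.1,"ax":0,"ay":0,"az":0,"hand":5}
  ]
}}

```text
clock: 19.35
eef_pos: [496.7, 80.8, 122.9]
tcp_rot: [3.141, -0.0, 2.909]
contact_force: [-2.7, 2.2, 1.0]
opening: 0.118
grasp_force: 40.3
```

Call:
{"op": "drive_tool", "data": {
  "plan": [
    {"x":0,"y":0,"z":0.05,"ax":0,"ay":0,"az":0,"hand":5},
    {"x":0,"y":0,"z":0.1,"ax":0,"ay":0,"az":0,"hand":5},
    {"x":0,"y":0,"z":0.14,"ax":0,"ay":0,"az":0,"hand":5},
    {"x":0,"y":0,"z":0.17,"ax":0,"ay":0,"az":0,"hand":5},
    {"x":0,"y":0,"z":0.17,"ax":0,"ay":0,"az":0,"hand":5}
  ]
}}

```text
clock: 19.85
eef_pos: [496.7, 80.6, 114.8]
tcp_rot: [-3.141, -0.0, 2.909]
contact_force: [-2.4, -0.3, -1.4]
opening: 0.121
grasp_force: 40.3
```

Call:
{"op": "drive_tool", "data": {
  "plan": [
    {"x":0,"y":0,"z":0.02,"ax":0,"ay":0,"az":0,"hand":5},
    {"x":0,"y":0,"z":0.04,"ax":0,"ay":0,"az":0,"hand":5},
    {"x":0,"y":0,"z":0.06,"ax":0,"ay":0,"az":0,"hand":5},
    {"x":0,"y":0,"z":0.08,"ax":0,"ay":0,"az":0,"hand":5},
    {"x":0,"y":0,"z":0.1,"ax":0,"ay":0,"az":0,"hand":5},
    {"x":0,"y":0,"z":0.1,"ax":0,"ay":0,"az":0,"hand":5}
  ]
}}

```text
clock: 20.45
eef_pos: [496.9, 80.5, 112.9]
tcp_rot: [-3.142, 0.001, 2.909]
contact_force: [-17.3, -3.0, 40.3]
opening: 0.121
grasp_force: 44.8
```

Call:
{"op": "drive_tool", "data": {
  "plan": [
    {"x":0,"y":0,"z":-0.03,"ax":0,"ay":0,"az":0,"hand":5},
    {"x":0,"y":0,"z":-0.04,"ax":0,"ay":0,"az":0,"hand":5}
  ]
}}

```text
clock: 20.65
eef_pos: [496.7, 80.5, 113.3]
tcp_rot: [-3.142, 0.001, 2.909]
contact_force: [-7.3, -0.3, 10.2]
opening: 0.122
grasp_force: 41.9
```

Call:
{"op": "drive_tool", "data": {
  "plan": [
    {"x":0,"y":0,"z":0,"ax":0,"ay":0,"az":0,"hand":20},
    {"x":0,"y":0,"z":0,"ax":0,"ay":0,"az":0,"hand":36},
    {"x":0,"y":0,"z":0,"ax":0,"ay":0,"az":0,"hand":36},
    {"x":0,"y":0,"z":0,"ax":0,"ay":0,"az":0,"hand":36},
    {"x":0,"y":0,"z":0,"ax":0,"ay":0,"az":0,"hand":36}
  ]
}}

```text
clock: 21.15
eef_pos: [496.9, 80.7, 111.9]
tcp_rot: [3.142, 0.0, 2.909]
contact_force: [0.3, -0.0, -0.1]
opening: 0.42
grasp_force: 0.0
```

Free of forces, so I'll withdraw straight up and check.

Call:
{"op": "drive_tool", "data": {
  "plan": [
    {"x":0,"y":0,"z":-0.2,"ax":0,"ay":0,"az":0,"hand":36},
    {"x":0,"y":0,"z":-0.6,"ax":0,"ay":0,"az":0,"hand":36},
    {"x":0,"y":0,"z":-1.2,"ax":0,"ay":0,"az":0,"hand":36},
    {"x":0,"y":0,"z":-2.0,"ax":0,"ay":0,"az":0,"hand":36},
    {"x":0,"y":0,"z":-2.8,"ax":0,"ay":0,"az":0,"hand":36},
    {"x":0,"y":0,"z":-3.5,"ax":0,"ay":0,"az":0,"hand":36},
    {"x":0,"y":0,"z":-3.5,"ax":0,"ay":0,"az":0,"hand":36},
    {"x":0,"y":0,"z":-3.5,"ax":0,"ay":0,"az":0,"hand":36}
  ]
}}

```text
clock: 21.95
eef_pos: [497.0, 80.7, 288.1]
tcp_rot: [3.141, 0.002, 2.909]
contact_force: [-0.4, 0.0, -0.8]
opening: 0.424
grasp_force: 0.0
```

```bash
python3 -c "
from h import *
s=imaging.grab_frame('side')[:,:,::-1]
cv2.imwrite('pics/c7.png',cv2.resize(s[90:240,170:370],(800,600),interpolation=cv2.INTER_CUBIC))
R=Ro.from_euler('z',-.22).as_matrix(); o=np.array([516.5,179.5,0])
for x in(-55,55): print((proj('side',o+R@[x,-105,125])-[170,90])*4)
"
```

```text
[260.0273546 355.1786458]
[406.72377908 366.12151402]
```

View pics/c7.png

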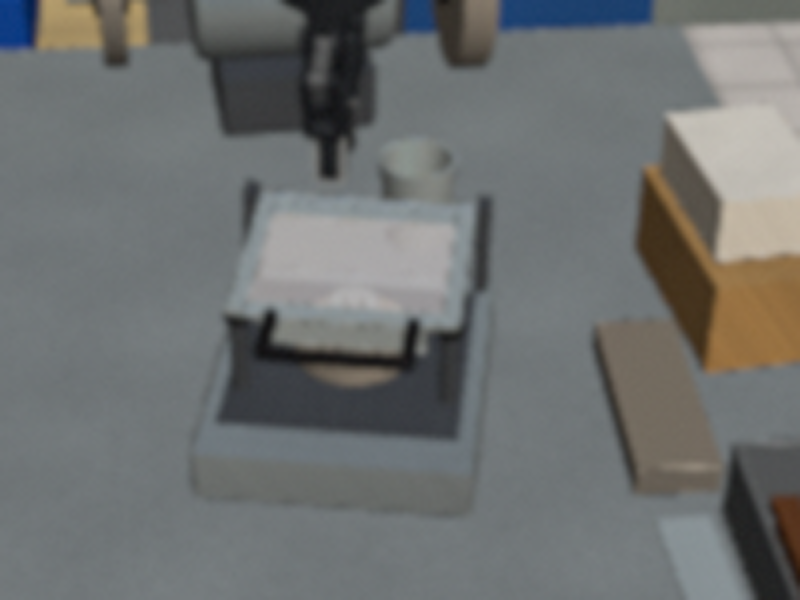

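The guard lies level on its posts, with the bar at crop (262,352)–(412,361) against (260,355)–(407,366) predicted for closed. The wheel is seated under the window and the gripper is clear.

```bash
python3 -c "
from h import *
print(r.sign_off())"
```

```text
the job is handed in; nothing more can be done
None
```

The large wheel is seated flat on the drive flange and released, the guard was lowered gently onto its rest posts, and the job is handed in (about 22 s of the 67 s used); the sign-off returned no verdict.

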